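# Fasten the draw latch of the small carrying case

## Task

The grey aluminium-edged case stands ajar on the cabinet with its latch undone. Hook the latch loop over its keeper on the lid, drawing it back gently, only until you feel it catch, then press the lever down past centre until it lies flat, without leaning on it once it is home. Do not disturb the things standing around the case.

Things in the scene. Friction and masses are not known exactly. Their poses are not given: they have to be found in the camera images.
- case: Small grey carrying case with aluminium edges, 240 mm wide (y), 180 mm tall, standing on its hinge side; heavy, stays put. Origin on the cabinet top below the seam; x runs across the seam from the front shell (x -95 to 0 mm) to the lid (0 to 55 mm), z up. One steel draw latch lies across the seam at the middle of the top face.
- latch_base: Latch base plate on the front shell. Origin at the middle of the case's top face, on the seam; axes as the case. Lever pin along y at x -14, z 12 mm, between cheeks 44 mm over the outsides, 15 mm high. A hard rubber rest (x -60, top z 9 mm) stops the flat lever.
- lever (a joint): Latch lever, steel, 22 mm wide, 4 mm thick. 0 = flat on its rest, pointing to -x, away from the keeper, its upper face 13 mm above the case top; 1.57 upright; up to 2.75 leaning to the keeper. Starts at 1.3 to 1.8; stays where left. With the loop caught, pressing near the tip takes up to 12 N between 1.3 and 0.3 rad; then it snaps past centre and stays down.
- lever_tip (a point): Middle of the lever's free end, 56 mm from its pin; the lever ends 58 mm from the pin.
- loop (a joint): Loop, pinned to the lever 12 mm from the lever pin. With the lever at L the loop pin is at x = -14 - 12 cos(L - 0.3), z = 12 + 12 sin(L - 0.3) mm from latch_base's origin. The loop points to the keeper, (value - L + 0.076) rad above level. Stiff pin: stays where left, and turning the lever back lifts the loop with it unless the hook's lip holds it.
- loop_bar (a point): Middle of the loop's cross bar, 47 mm from the loop pin, along the case's y: 6 mm thick, 44 mm over its round ends, which stand out 4 mm beyond the two 5 mm wire arms (35 mm over the outsides). The ends can be pinched from above, fingers closing along y; the bar turns freely in that grip. Light wire: forcing the held loop on the keeper with over 8 N bends it.
- lid (a joint): Lid, hinged at the case's foot. About 0.044 = ajar, top edge 8 mm out, pushed by the foam lining (20 N at the top, 7 N more per mm of closing); 0 = shells meet. A fastened latch leaves it at 0.001 to 0.031.
- keeper_plate (a point): Point on the keeper's plate on the lid, 2 mm above the case top, axes of the lid (x away from the lever). The keeper is a hook 20 mm wide, open to +x. The bar's seat is nominally over this point, 4 to 10 mm up, behind a 4 mm upright wall; but the hook is screw-adjusted up to 3 mm either way along x in its slots and its true place is not measured.
- keeper_lip (a point): Nominal end of the hook's lip (shares the hook's unknown 3 mm), middle of its top edge, 16.5 mm above the plate. The lip is 3.5 mm thick and ends 0.5 mm beyond the seat's centre: the bar must come down at least 3.5 mm beyond its seat, then be drawn back gently under the lip until it is felt to catch.
- figurine: Seated ceramic figurine, 116 mm tall, 76 mm across, beside the case (+y end); origin under its centre. Bystander.
- tin: Round steel tin with closed lid, 87 mm across, 75 mm tall, beside the case (-y end); origin under its centre. Bystander.
- dish: White china dish, 72 mm across, 18 mm tall, behind the lid; origin under its centre. Bystander.
- marble_center (a point): Centre of a 16 mm glass marble lying in the dish. Bystander.
- lamp: Night lamp of frosted plastic with a press button on top, 100 mm across, 104 mm tall, to the left; origin under its centre. Bystander.
- chopsticks: Bamboo holder with chopsticks, 70 mm across, 220 mm tall, to the left; origin under its centre. Bystander.
- mug: Blue mug, 82 mm across, 92 mm tall, to the right; origin under its centre. Bystander.

How it is judged:
On the way, in this order (a step that is already met when the one before it is completed fails the run):
1. the loop, held by the fingers, is drawn back until its bar catches: behind the keeper's upright, lower than its lip and bearing on it, the lever still raised (x of loop_bar in the frame of keeper_plate between -0.006 and 0.0042 m and z of loop_bar in the frame of keeper_plate between 0 and 0.0108 m and value of joint lever above 0.4 rad and contact force between the fingers and loop above 0.5 N and contact force between loop and lid above 0.7 N), for 0.1 s.
2. the lever lies flat, past centre, with the loop still in the keeper (x of loop_bar in the frame of keeper_plate between -0.006 and 0.0042 m and z of loop_bar in the frame of keeper_plate between 0 and 0.0108 m and value of joint lever below 0.08 rad), for 0.2 s.
At the end, for the whole second after the job is handed in: The lever lies flat (under 0.08 rad), the loop's bar sits in the keeper's hook below its lip, the lid is drawn in (under 0.034 rad), all at rest, and every bystander is within 20 mm of its place (all of step 2 and value of joint lid below 0.034 rad and velocity of joint lever between -0.05 and 0.05 rad/s and distance of each of figurine, tin, dish, marble_center, lamp, chopsticks, mug from where it was at the start of the episode below 0.02 m); the robot touches nothing.
It fails at once if the held loop is forced against the keeper or the lid with more than 8 N (contact force between the fingers and loop above 0.5 N and contact force between loop and lid above 8 N).
It fails at once if the lever is pressed on its rest with more than 30 N (contact force between lever and latch_base above 30 N).
It fails at once if a bystander is moved by more than 20 mm or tipped (distance of any of figurine, tin, dish, marble_center, lamp, chopsticks, mug from where it was at the start of the episode above 0.02 m or angle between any of figurine, tin, dish, lamp, chopsticks, mug's own z axis and vertical above 0.3 rad).
It also fails if it takes over 43 s, if anything falls off the work surface, if the arm or the gripper's body presses on something with over 40 N, if the wrist force passes 120 N, or if a joint passes its speed limit or range.

## Robot

A 7-joint arm with a two-finger parallel gripper is mounted at the origin on the work surface. World frame = base frame: x ahead of the robot, y to its left, z up, the work surface at z = 0. Lengths are in m, angles in rad, forces in N, time in s.
With the tool pointing down it reaches from about 0.4 to 0.9 m from the base axis. Payload 5.5 kg.
Tool frame: the origin (TCP) lies midway between the tips of the shut fingers; the grasp point (between the pads) lies 19 mm behind it (manip.grip_depth is the distance from the TCP to the grasp point, in m); z points along the fingers, y is the line along which they close (so a half turn about z gives the same grasp; the last joint's range is limited). The gripper opens to 92 mm and grips with 3 to 60 N. Pads are 19 mm wide; open, the fingers measure 130 mm over their backs; the gripper's body (75 mm by 190 mm) begins 47 mm behind the grasp point.
Start: joints at [1.416, 0.501, -0.427, 1.55, 0.221, 1.138, -0.21], TCP at [0.264, -0.594, 0.227] pointing down, gripper open.
Joint ranges: [-2.88, 2.88], [-0.31, 2.03], [-1.54, 1.56], [0.2, 2.42], [-1.41, 4.55], [0.19, 2.02], [-2.57, 2.57]. Speed limits (rad/s): [2.57, 2.57, 3.14, 3.14, 3.14, 3.14, 3.14].

## Interface

Orientations are given as a unit quaternion [x, y, z, w].
In Python, from bench import manip, effector, viewer gives the robot as it stands. Calls block until the motion is done:
- manip.move_pose(position, orientation): joint-space move of the TCP to a pose.
- manip.servo_line(position, ori=None, vel=0.15): straight line of the TCP; ori=None keeps the orientation; vel is the mean speed in m/s.
- manip.movej(angles): joint-space move.
- effector.open_jaws() and effector.close(f_grip=None): open the fingers fully, or close them until they stop; f_grip is the grip in N (None keeps the last).
- manip.sleep(seconds).
- manip.solve_ik(position, orientation): joint angles nearest the present ones, or None.
- viewer.get_image(name): name is "scene" or "top" or "wrist"; returns the picture (384x512x3 uint8, red, green, blue); there is no depth.
- viewer.get_calibration(name): a dict with "vfov" (degrees; the focal length in pixels is half the picture's height over the tangent of half this angle, whatever the lens; pixels are square), "cx", "cy" (the principal point, pixels), "eye" and "attitude" of the camera in the world. Camera axes: x right, y down, z forward; pixel columns grow to the right and rows downward; lengths in m; the calibration is good to about 2 mm. A picture is of the moment at which its call begins: read the wrist's pose just before it. get_calibration takes no time and is no camera call; for the wrist camera it gives the pose at the moment of the call.
A pose or a line that the arm cannot do raises manip.PlanningError and nothing moves.
- manip.hand_in(): hands the job in; it is judged then, once.
Readings, each from a call of its own:
- manip.current_clock(): time.
- manip.current_q(): joint angles.
- manip.current_joint_velocities(): joint speeds.
- manip.current_tau(): joint torques, N m.
- manip.current_tool_pos(): TCP position.
- manip.current_tcp_rot(): TCP orientation.
- manip.current_force(): force on the tool from outside, world axes, zero at the start.
- manip.current_wrist_torque(): the same for the moment, N m.
- manip.current_finger_gap(): finger opening in m.
- manip.current_gripper_force(): force on a finger pad.
Only numpy, scipy, OpenCV 4.12 (cv2) and the standard library are available. Lean on these libraries where they do the work, as an engineer would, in place of code of your own. Each camera call takes 0.05 s, during which the arm holds its last target. There are 200 camera calls.

## Working session

There is one attempt and no reset: what is moved stays moved. The work goes in short steps, each a Python script; the robot and the scene stay as the last script left them, time stands still between calls to the robot, and variables do not carry over. Pictures are saved under pics/ and viewed, at most 10 in all, crops included, and the job is handed in when it is done.

```bash
ls; mkdir -p pics
python3 - <<'E'
from bench import manip, effector, viewer
import cv2, numpy as np
print(manip.current_clock(), manip.current_tool_pos(), manip.current_tcp_rot(), manip.grip_depth)
for n in ("scene","top"):
    c=viewer.get_calibration(n); print(n,c)
    im=viewer.get_image(n); cv2.imwrite(f"pics/{n}0.png",cv2.resize(im[:,:,::-1],(800,600),interpolation=cv2.INTER_CUBIC)); np.save(f"pics/{n}0.npy",im)
print(viewer.get_calibration("wrist"))
E
```

```text
pics
0.0 [ 0.26339312 -0.59349241  0.22566966] [ 9.78256015e-01  2.07398733e-01 -1.68133130e-04 -9.52267096e-04] 0.0188
scene {'vfov': 42.52821528544108, 'cx': 255.93181235622416, 'cy': 191.69037168746306, 'eye': array([1.2989853 , 0.54910798, 1.20752073]), 'attitude': array([ 0.4205074 ,  0.83442008, -0.31875423, -0.15909868])}
top {'vfov': 53.3212817450911, 'cx': 256.6936534074342, 'cy': 187.02954011712805, 'eye': array([0.34529246, 0.0095897 , 1.53366243]), 'attitude': array([-0.69728857,  0.71338434, -0.05581973,  0.04189977])}
{'vfov': 70.71172046026531, 'cx': 254.08507455360458, 'cy': 193.59939308329, 'eye': array([ 0.32612987, -0.56569861,  0.38406854]), 'attitude': array([ 0.83122942, -0.54076041, -0.07055248,  0.107973  ])}
```

View pics/scene0.png

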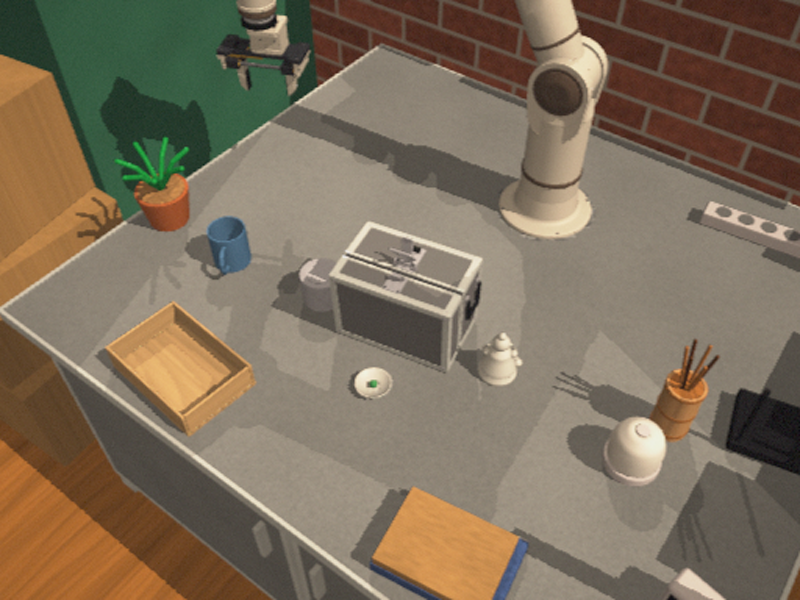

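View pics/top0.png

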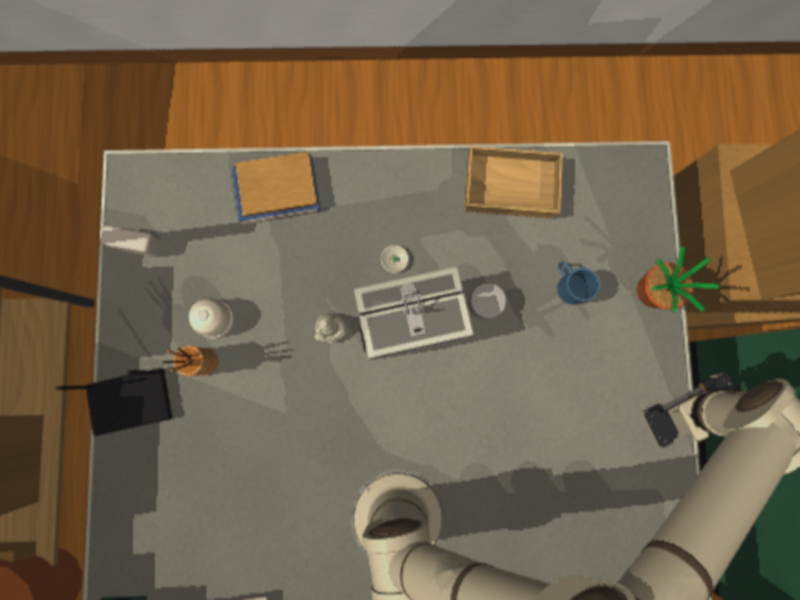

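The scene view shows the case with its latch near (400,255). In the top view (800×600) the latch is at about (413,312), the front-shell corners at (370,356) and (473,334), and the lid corners at (355,287) and (458,268). The lid faces away from the robot.

```bash
cat > h.py <<'E'
from bench import manip, effector, viewer
import cv2, numpy as np, json
from scipy.spatial.transform import Rotation as R
def K(c): 
    f=192/np.tan(np.radians(c["vfov"])/2); return f
def ray(c,uv):
    f=K(c); d=np.array([(uv[0]-c["cx"])/f,(uv[1]-c["cy"])/f,1.]); return R.from_quat(c["attitude"]).apply(d)
def onz(c,uv,z):
    d=ray(c,uv); e=np.array(c["eye"]); return e+d*(z-e[2])/d[2]
def proj(c,P):
    p=R.from_quat(c["attitude"]).inv().apply(np.atleast_2d(P)-np.array(c["eye"])); f=K(c)
    return np.c_[c["cx"]+f*p[:,0]/p[:,2], c["cy"]+f*p[:,1]/p[:,2]]
def tri(rs):
    A=np.zeros((3,3));b=np.zeros(3)
    for c,uv in rs:
        d=ray(c,uv);d/=np.linalg.norm(d);M=np.eye(3)-np.outer(d,d);A+=M;b+=M@np.array(c["eye"])
    return np.linalg.solve(A,b)
def snap(name,n):
    c=viewer.get_calibration(n); im=viewer.get_image(n); np.save(f"pics/{name}.npy",im)
    json.dump({k:(v.tolist() if hasattr(v,"tolist") else v) for k,v in c.items()},open(f"pics/{name}.json","w"))
    return c,im
def load(name): return json.load(open(f"pics/{name}.json")),np.load(f"pics/{name}.npy")
E
python3 - <<'E'
from h import *
c=viewer.get_calibration("top"); s=viewer.get_calibration("scene")
for n,uv in dict(fl=(370,356),fr=(473,334),bl=(355,287),br=(458,268),seamL=(360,317),seamR=(465,293)).items():
    print(n,onz(c,np.array(uv)*.64,.18).round(4))
for n,uv in dict(fl=(370,226),bl=(334,273),fr=(481,262)).items(): print("scene",n,onz(s,np.array(uv)*.64,.18).round(4))
w=viewer.get_calibration("wrist"); T=R.from_quat(manip.current_tcp_rot())
print("cam in tool",T.inv().apply(w["eye"]-manip.current_tool_pos()), "axes",(T.inv()*R.from_quat(w["attitude"])).as_matrix().round(3))
E
```

```text
fl [0.39   0.0541 0.18  ]
fr [ 0.4342 -0.1804  0.18  ]
bl [0.5478 0.0857 0.18  ]
br [ 0.587  -0.1519  0.18  ]
seamL [0.4786 0.0753 0.18  ]
seamR [ 0.5285 -0.1658  0.18  ]
scene fl [ 0.4443 -0.1607  0.18  ]
scene bl [ 0.5837 -0.1359  0.18  ]
scene fr [0.3989 0.0667 0.18  ]
cam in tool [ 0.06860262 -0.00028687 -0.15830154] axes [[-0.001 -0.967 -0.256]
 [ 1.    -0.001  0.001]
 [-0.001 -0.256  0.967]]
```

```bash
cat >> h.py <<'E'
YAW=np.arctan2(.0442,.2345); O=np.array([.505,-.0456,.18])
def Rc(): return R.from_euler('z',YAW)
def W(x,y,z): return O+Rc().apply(np.array([x,y,z])/1000.)   # mm in latch_base frame -> world
def C(P): return Rc().inv().apply(np.asarray(P)-O)*1000
def quat(tilt,flip=False):
    # tool z = (-sin t,0,-cos t) in the case frame; tool x toward +x (or -x if flip)
    t=np.radians(tilt); z=np.array([-np.sin(t),0,-np.cos(t)]); x=np.array([np.cos(t),0,-np.sin(t)])
    if flip: x=-x
    return (Rc()*R.from_matrix(np.c_[x,np.cross(z,x),z])).as_quat()
E
python3 - <<'E'
from h import *
for flip in (0,1):
  for t in (0,15,25,35,45):
    q=quat(t,flip); a=R.from_quat(q).apply([0,0,1])
    out=[]
    for b,back in (((30,0,10),-19),((30,0,10),90),((-55,0,13),0),((0,0,55),0)):
        p=W(*b)-a*back/1000
        s=manip.solve_ik(p,q); out.append(None if s is None else np.round(s,2).tolist())
    print(flip,t,[o is not None for o in out],out[0])
E
```

```text
0 0 [True, True, True, True] [0.65, 0.44, -0.78, 1.88, 0.37, 0.97, -1.68]
0 15 [True, True, True, True] [0.51, 0.6, -0.72, 1.68, 0.4, 1.3, -1.72]
0 25 [True, True, True, True] [0.42, 0.7, -0.67, 1.54, 0.4, 1.5, -1.72]
0 35 [True, True, True, True] [0.35, 0.8, -0.62, 1.41, 0.39, 1.69, -1.72]
0 45 [True, False, True, True] [0.28, 0.91, -0.57, 1.28, 0.38, 1.87, -1.71]
1 0 [True, True, True, True] [0.84, 0.56, -1.07, 1.88, 0.57, 1.05, 1.3]
1 15 [True, True, True, True] [0.71, 0.74, -1.05, 1.67, 0.6, 1.4, 1.25]
1 25 [True, True, True, True] [0.63, 0.86, -1.05, 1.53, 0.63, 1.62, 1.22]
1 35 [True, True, True, True] [0.56, 0.98, -1.06, 1.4, 0.64, 1.83, 1.2]
1 45 [True, False, True, True] [0.47, 1.07, -1.0, 1.27, 0.62, 1.99, 1.2]
```

Run:
```python
from h import *
p=manip.current_tool_pos(); 
manip.servo_line(p+np.array([0,0,.12]),vel=.3)
def go(t,b,back):
    q=quat(t); a=R.from_quat(q).apply([0,0,1]); manip.move_pose(W(*b)-a*back/1000,q)
go(30,(25,0,15),70); print(manip.current_clock())
c,im=snap("w1","wrist"); u=proj(c,W(20,0,10))[0]; print(u,proj(c,[W(25,0,0),W(26,0,0),W(25,1,0),W(25,0,1)]))
cv2.imwrite("pics/w1.png",cv2.resize(im[:,:,::-1],(800,600),interpolation=cv2.INTER_CUBIC))
```

```text
2.9583
[252.66392626 202.00491792] [[252.64316117 190.36118895]
 [252.63586851 189.57800834]
 [251.5554883  190.36523459]
 [252.64156731 191.12052611]]
```

View pics/w1.png

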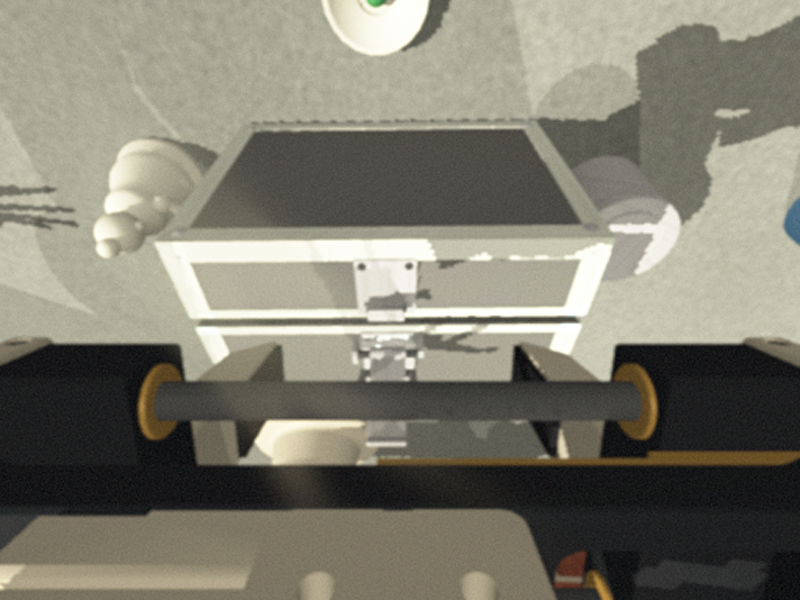

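The case, keeper plate (387,290) and latch (387,345–440) are visible, but the gripper hides the lever side. I'll take two more views with the hand shifted back.

Run:
```python
from h import *
tiles=[]
for i,(t,x,y,z) in enumerate([(25,-35,0,105),(25,-35,-80,100)]):
    manip.move_pose(W(x,y,z),quat(t))
    c,im=snap(f"w{i+2}","wrist"); u=proj(c,W(10,5,15))[0]; print(i,u,manip.current_clock())
    x0,y0=int(np.clip(u[0]-66,0,512-133)),int(np.clip(u[1]-65,0,384-150)); print("crop origin",x0,y0)
    tiles.append(cv2.resize(im[y0:y0+150,x0:x0+133,::-1],None,fx=3,fy=4-1,interpolation=cv2.INTER_CUBIC))
cv2.imwrite("pics/w23.png",np.hstack(tiles))
```

```text
0 [245.6086819 107.1166961] 3.5417
crop origin 179 42
1 [140.9145353  112.39232281] 4.0083
crop origin 74 47
```

View pics/w23.png

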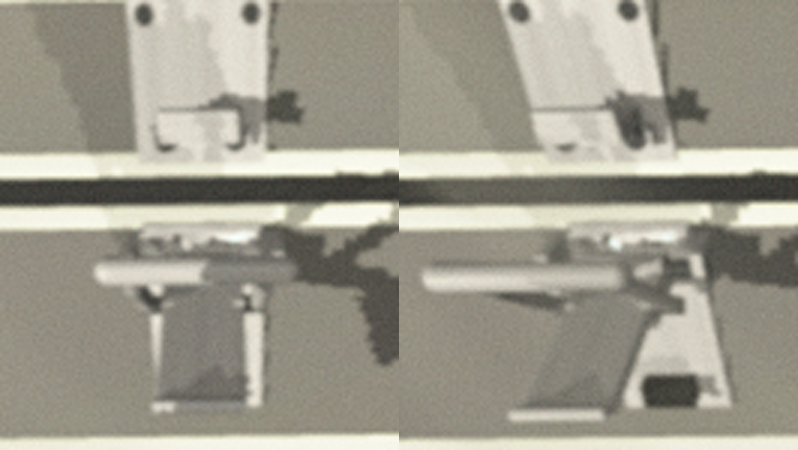

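The left tile shows the keeper lip (157–240, row 108), plate screws (143,14) and (251,13), the raised loop bar (97→298, row 272), and the lever tip edge (153→247, row 406). The right tile shows the same features: bar 424→626 at row 281, tip 510→605 at row 415. I'll triangulate these.

Run:
```python
from h import *
a,_=load("w2"); b,_=load("w3")
pts=dict(barL=((97,272),(424,281)),barR=((298,273),(626,281)),tipL=((153,406),(510,415)),tipR=((247,406),(605,414)),
 lipL=((158,108),(533,108)),lipR=((240,108),(613,108)),scrL=((143,14),(519,11)),scrR=((251,13),(628,10)),plL=((137,160),(544,160)),plR=((265,160),(676,160)),
 baseR=((262,406),(732,406)))
for n,(p,q) in pts.items():
    u=np.array([179,42])+np.array(p)/3; v=np.array([74,47])+(np.array(q)-[399,0])/3
    P=tri([(a,u),(b,v)]); e=[np.linalg.norm(proj(a,P)[0]-u),np.linalg.norm(proj(b,P)[0]-v)]
    print(n,C(P).round(1),np.round(e,2))
# seam edges at z=180
for n,uv in dict(shellL=(0,205),shellR=(398,205),lidL=(0,176),lidR=(398,176),frontL=(0,440),frontR=(398,437)).items():
    print(n,C(onz(a,np.array([179,42])+np.array(uv)/3,.18)).round(1))
```

```text
barL [12. 26. 62.] [0.32 0.34]
barR [ 12.7 -16.9  63.9] [0.07 0.08]
tipL [-18.   15.4  69.4] [0.02 0.02]
tipR [-17.6  -6.3  69.8] [0.18 0.19]
lipL [32.  14.6 15.6] [0.03 0.03]
lipR [32.7 -5.2 17.9] [0.01 0.01]
scrL [49.4 18.2  0.1] [0.03 0.03]
scrR [49.8 -8.   1.1] [0.04 0.04]
plL [15.1 21.9  3.5] [0.09 0.09]
plR [ 14.7 -12.4   2.8] [0.09 0.09]
baseR [-66.3 -13.6   3.5] [0.16 0.17]
shellL [ 1.4 61.7  0. ]
shellR [  0.9 -50.4   0. ]
lidL [ 9.7 60.2  0. ]
lidR [  9.2 -49.3   0. ]
frontL [-83.2  77.    0. ]
frontR [-82.7 -61.5   0. ]
```

```bash
cat >> h.py <<'E'
O=W(1.1,4.6,0)
def st(m=""): print(m,"t",round(manip.current_clock(),2),"tcp",C(manip.current_tool_pos()).round(2),"F",Rc().inv().apply(manip.current_force()).round(2),"gap",round(manip.current_finger_gap()*1000,1),"gf",round(float(np.max(manip.current_gripper_force())),1))
E
python3 - <<'E'
from h import *
q=quat(0)
manip.move_pose(W(10.8,0,110),q); st("above")
manip.servo_line(W(10.8,0,56),vel=.12); st("down")
effector.close(f_grip=15); st("closed")
pin=np.array([-14,12.]); off=np.array([.5,-5.5])   # tcp - bar
for th,d in [(55,54),(45,53.6),(35,53.2),(25,52.8),(13.5,52.4)]:
    b=pin+d*np.array([np.cos(np.radians(th)),np.sin(np.radians(th))])
    manip.servo_line(W(b[0]+off[0],0,b[1]+off[1]),vel=.08); st(str(b.round(1)))
c,im=snap("w4","wrist"); u=proj(c,W(33,0,20))[0]; print(u)
x0,y0=int(u[0]-80),int(np.clip(u[1]-75,0,234)); print(x0,y0)
cv2.imwrite("pics/w4.png",cv2.resize(im[y0:y0+150,x0:x0+160,::-1],None,fx=4,fy=4,interpolation=cv2.INTER_CUBIC))
E
```

```text
above t 4.53 tcp [ 10.65   1.3  110.72] F [-0.   -1.53 -0.42] gap 92.2 gf 0.0
down t 5.13 tcp [11.22  0.18 55.87] F [ 1.07 -0.05  1.16] gap 91.9 gf 0.0
closed t 5.99 tcp [10.86  0.25 56.04] F [-0.53  1.28 -0.69] gap 41.4 gf 15.0
[17.  56.2] t 6.25 tcp [17.76  0.31 50.51] F [0.5  0.42 0.71] gap 41.4 gf 15.0
[23.9 49.9] t 6.52 tcp [24.57  0.26 44.22] F [ 0.05  0.43 -0.13] gap 41.1 gf 15.0
[29.6 42.5] t 6.78 tcp [30.32  0.25 36.83] F [0.33 1.7  0.4 ] gap 41.8 gf 15.0
[33.9 34.3] t 7.05 tcp [34.61  0.23 28.49] F [ 1.95  2.94 -0.27] gap 41.0 gf 15.0
[37.  24.2] t 7.33 tcp [37.48  0.28 18.2 ] F [1.32 2.86 0.03] gap 41.3 gf 15.0
[254.72080266 242.31513362]
174 167
```

View pics/w4.png

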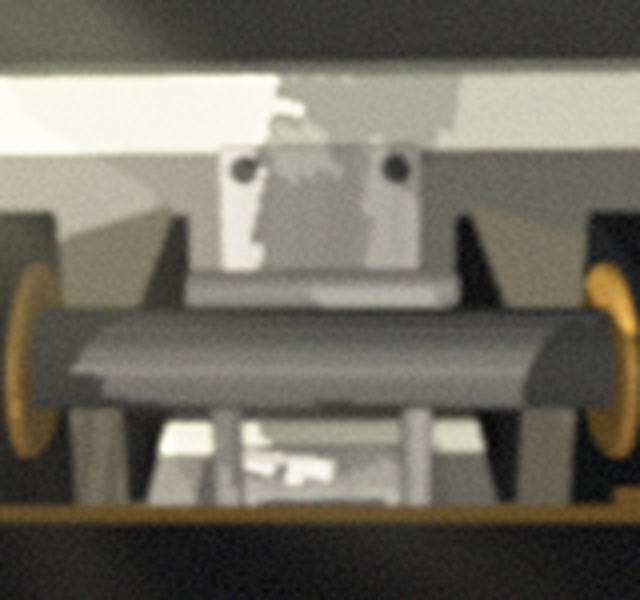

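The bar is gripped: columns 187–460, centre row 288, clear of the plate. I'll check its x position against the lip and the TCP before lowering it.

Run:
```python
from h import *
c,_=load("w4")
for z in (22,24,26): print(z,[C(onz(c,np.array([174,167])+np.array(p)/4,.18+z/1000)).round(1) for p in ((323,288),(187,288),(460,288))])
print("screws",[C(onz(c,np.array([174,167])+np.array(p)/4,.182)).round(1) for p in ((245,168),(397,168))])
a,_=load("w2"); print("screws w2",[C(onz(a,np.array([179,42])+np.array(p)/3,.182)).round(1) for p in ((143,14),(251,13))])
print("lip w2 z18.5",[C(onz(a,np.array([179,42])+np.array(p)/3,.1985)).round(1) for p in ((158,108),(240,108))])
```

```text
22 [array([36.2, -0. , 22. ]), array([36.2, 21. , 22. ]), array([ 36.1, -21.2,  22. ])]
24 [array([37.1, -0. , 24. ]), array([37.1, 20.7, 24. ]), array([ 37.1, -20.9,  24. ])]
26 [array([38.,  0., 26.]), array([38. , 20.5, 26. ]), array([ 38. , -20.6,  26. ])]
screws [array([49.1, 13.1,  2. ]), array([ 49.1, -12.6,   2. ])]
screws w2 [array([48.7, 13.5,  2. ]), array([ 48.8, -12.6,   2. ])]
lip w2 z18.5 [array([31.8,  9.8, 18.5]), array([31.7, -9.8, 18.5])]
```

```bash
cat >> h.py <<'E'
def fx(n=6):
    f=[]
    for _ in range(n): manip.sleep(.02); f.append(Rc().inv().apply(manip.current_force()))
    return np.mean(f,0)
E
python3 - <<'E'
from h import *
f0=fx(); print("base",f0.round(2))
ok=True
for z in (14,10.5,8,6,4.2,2.8):
    manip.servo_line(W(37.5,0,z),vel=.03); f=fx(3); print(z,f.round(2))
    if f[2]-f0[2]>3.5: ok=False; break
st("low")
if ok:
    f0=fx(10); print("base",f0.round(2)); x=37.5
    while x>27:
        x-=.4; manip.servo_line(W(x,0,2.8),vel=.02); f=fx(4); 
        print(round(x,1),f.round(2),C(manip.current_tool_pos()).round(1)[0])
        if abs(f[0]-f0[0])>2.2: break
    st("stop")
E
```

```text
base [0.72 2.87 0.27]
14 [ 1.68  3.51 -0.08]
10.5 [ 1.34  2.96 -0.3 ]
8 [ 0.26  3.65 -0.35]
6 [ 0.31  3.79 -0.04]
4.2 [-0.41  3.87  0.08]
2.8 [-0.94  3.34  0.14]
low t 9.36 tcp [3.735e+01 1.000e-02 2.720e+00] F [-1.29  3.11  0.19] gap 41.2 gf 15.0
base [-0.98  4.    0.56]
37.1 [-0.01  4.44  0.85] 37.3
36.7 [ 2.51  4.04 -0.25] 37.3
stop t 10.16 tcp [3.729e+01 2.000e-02 3.040e+00] F [ 3.01  3.96 -0.6 ] gap 41.6 gf 15.0
```

Run:
```python
from h import *
c,im=snap("w5","wrist"); x0,y0=164,170
cv2.imwrite("pics/w5.png",cv2.resize(im[y0:y0+140,x0:x0+180,::-1],None,fx=4,fy=4,interpolation=cv2.INTER_CUBIC))
st()
for n,p in dict(bar=(36.8,0,8.5),lip=(31.5,0,18.5),seat=(30.8,0,9)).items(): print(n,(proj(c,W(*p))[0]-[x0,y0])*4)
```

```text
t 10.21 tcp [37.24  0.04  3.  ] F [2.69 4.53 0.07] gap 41.8 gf 15.0
bar [361.51719068 275.42410218]
lip [361.69878271 337.88036808]
seat [361.53762412 312.86073889]
```

View pics/w5.png

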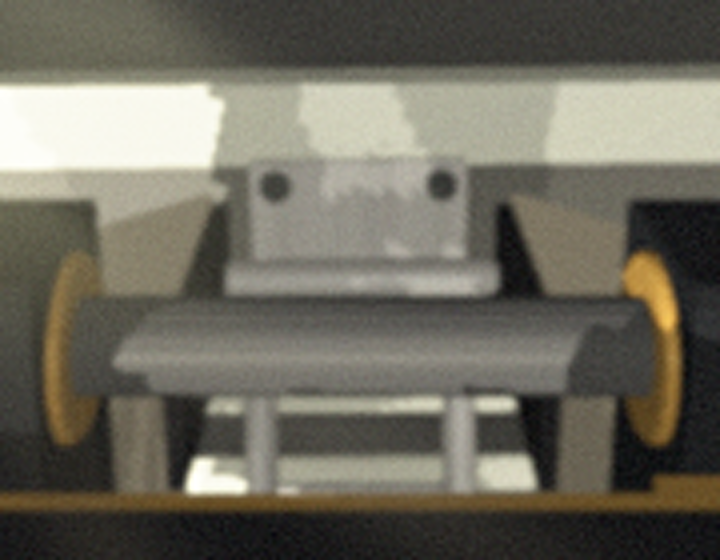

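The bar (row 278, predicted 275) is still about 5 mm beyond the lip, so the rise in force is the stiff pins reversing. I'll keep drawing it back with the force capped.

Run:
```python
from h import *
x=36.7
while x>32.9:
    x-=.4; manip.servo_line(W(x,0,2.8),vel=.02); f=fx(4); a=C(manip.current_tool_pos())
    print(round(x,1),f.round(2),a.round(1))
    if f[0]>6: break
st("stop")
```

```text
36.3 [ 3.41  4.03 -0.4 ] [37.1  0.   3.1]
35.9 [ 3.46  4.18 -0.24] [36.7 -0.   3.1]
35.5 [ 3.5   4.68 -0.47] [36.3  0.   3.1]
35.1 [ 3.29  3.78 -0.39] [35.8  0.   3.1]
34.7 [3.15 3.56 0.02] [35.4  0.   3.1]
34.3 [ 3.25  3.91 -0.57] [35.   0.   3.1]
33.9 [ 2.76  3.74 -0.06] [34.5 -0.   3. ]
33.5 [ 3.2   4.03 -0.5 ] [34.1 -0.   3. ]
33.1 [ 3.47  4.18 -0.29] [33.6 -0.   3. ]
32.7 [ 3.2   4.43 -0.14] [33.  -0.   2.9]
stop t 13.38 tcp [ 3.296e+01 -1.000e-02  2.900e+00] F [3.17 4.04 0.15] gap 41.3 gf 15.0
```

Run:
```python
from h import *
x=32.7
while x>24:
    x-=.3; manip.servo_line(W(x,0,2.8),vel=.02); f=fx(4); a=C(manip.current_tool_pos())
    print(round(x,1),f.round(2),a.round(1))
    if f[0]>5.3: break
manip.sleep(.3); print(fx(10)); st("stop")
```

```text
32.4 [ 3.    3.54 -0.56] [32.4 -0.   2.8]
32.1 [ 3.23  3.47 -0.01] [32.1 -0.   2.8]
31.8 [2.91 3.26 0.38] [31.7 -0.   2.8]
31.5 [ 2.54  3.19 -0.02] [31.5 -0.   2.8]
31.2 [ 2.88  3.17 -0.06] [31.2 -0.   2.8]
30.9 [ 3.79  2.96 -0.47] [31.1 -0.   2.9]
30.6 [ 4.48  3.29 -1.33] [31.  -0.   2.9]
30.3 [ 5.14  3.36 -1.02] [30.9 -0.   2.9]
30.0 [ 5.51  3.24 -1.42] [30.9  0.   3. ]
[ 5.73329855  3.27931327 -1.62121637]
stop t 16.69 tcp [ 3.091e+01 -1.000e-02  3.010e+00] F [ 5.42  3.46 -1.89] gap 41.5 gf 15.0
```

The bar caught at TCP x ≈ 31: about 2.4 N above sliding friction, held for over 0.3 s. Now I'll release it and press the lever.

Run:
```python
from h import *
effector.open_jaws(); st("open")
manip.servo_line(W(33,0,80),vel=.2); st("up")
c,im=snap("w6","wrist"); x0,y0=154,150
cv2.imwrite("pics/w6.png",cv2.resize(im[y0:y0+150,x0:x0+200,::-1],None,fx=4,fy=4,interpolation=cv2.INTER_CUBIC))
for n,p in dict(bar=(30.6,0,8.5),tip=(5,0,67)).items(): print(n,(proj(c,W(*p))[0]-[x0,y0])*4)
```

```text
open t 17.64 tcp [30.    0.03  2.8 ] F [-0.72 -0.11 -0.01] gap 91.9 gf 0.0
up t 18.18 tcp [32.93 -0.23 80.14] F [-0.35  0.9  -1.04] gap 91.3 gf 0.0
bar [399.35046685 218.37632062]
tip [399.94961731 455.59274232]
```

View pics/w6.png

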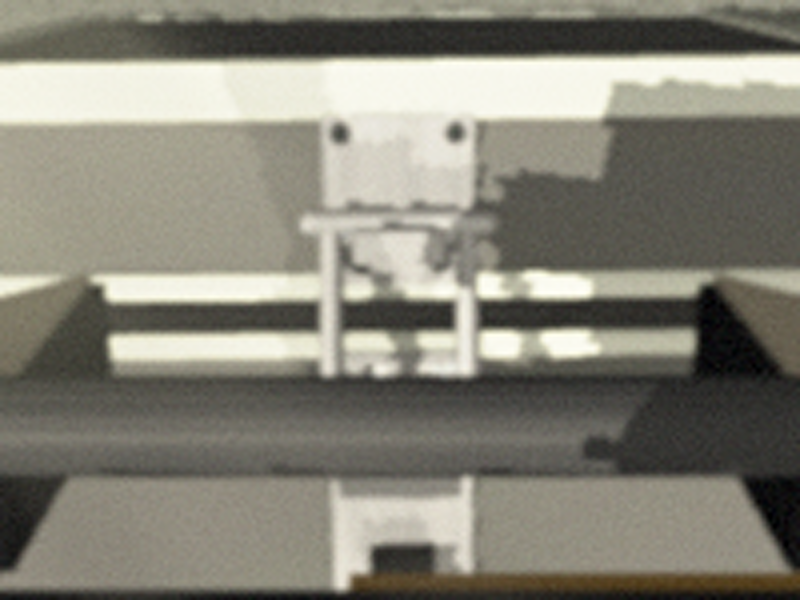

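The bar (row 222, columns 302–495) lies under the hook lip. Now the lever.

```bash
cat > press.py <<'E'
from h import *
effector.close(f_grip=20)
manip.servo_line(W(24,0,58),vel=.15); st("start")
pin=np.array([-14,12.])
for L in np.r_[np.arange(1.95,.1,-.11),.05]:
    d=np.array([-np.cos(L),np.sin(L)]); n=np.array([np.sin(L),np.cos(L)])
    c=pin+50*d+1*n
    x=c[0] if L<1.57 else (pin+58*d+n)[0]
    manip.servo_line(W(x+9.5,0,c[1]),vel=.06)
    f=Rc().inv().apply(manip.current_force()); a=C(manip.current_tool_pos())
    print(round(L,2),f.round(1),a.round(1),"lag",round(a[0]-x-9.5,1),round(a[2]-c[1],1))
    if np.linalg.norm(f)>24: print("STOP"); break
st("end")
E
python3 press.py
```

```text
start t 19.98 tcp [ 2.321e+01 -5.000e-02  5.748e+01] F [ 0.73 -0.47  0.66] gap 0.6 gf 0.0
1.95 [-0.5 -0.1  0.4] [18.1 -0.1 58.7] lag 0.2 0.6
1.84 [1.7 0.2 0.3] [12.2 -0.1 60.4] lag 0.3 0.5
1.73 [ 3.6  0.4 -1.4] [ 6.4 -0.2 61.6] lag 0.7 0.4
1.62 [ 4.9  0.1 -2.1] [ 0.1 -0.1 62.2] lag 0.7 0.3
1.51 [ 5.4 -1.2 -1.6] [-5.8 -0.1 62.2] lag 0.7 0.2
1.4 [ 6.9 -1.5 -3.5] [-11.1  -0.2  61.6] lag 0.9 0.1
1.29 [ 6.8 -2.1 -4.1] [-16.3  -0.2  60.5] lag 1.1 0.2
1.18 [ 6.7 -1.  -2.9] [-21.3  -0.2  58.9] lag 1.3 0.3
1.07 [ 6.8 -1.4 -3.1] [-26.   -0.2  56.9] lag 1.6 0.5
0.96 [ 5.7 -0.8  0.2] [-30.8  -0.2  54.2] lag 1.5 0.7
0.85 [ 5.5 -1.8  0.4] [-35.6  -0.2  50.8] lag 1.2 0.6
0.74 [ 4.6 -1.4  0.8] [-40.3  -0.   46.7] lag 0.4 0.3
0.63 [ 2.9 -0.9  0.5] [-45.2   0.2  41.8] lag -0.9 -0.5
0.52 [ 0.5 -0.1  0.4] [-48.9   0.2  36.9] lag -1.5 -0.8
0.41 [ 0.9  1.4 -0.6] [-51.    0.1  32.2] lag -1.1 -0.7
0.3 [-0.2 -0.6 -0. ] [-52.5   0.1  27.3] lag -0.5 -0.4
0.19 [-0.5 -0.3  0.6] [-53.8   0.   22.1] lag -0.4 -0.4
0.05 [ 0.3  0.2 -0. ] [-54.8   0.1  15. ] lag -0.4 -0.4
end t 24.52 tcp [-54.78   0.12  15.05] F [ 0.32  0.15 -0.04] gap 0.5 gf 0.0
```

Run:
```python
from h import *
manip.servo_line(W(-54,0,110),vel=.25); st("up")
c,im=snap("w7","wrist"); x0,y0=154,40
cv2.imwrite("pics/w7.png",cv2.resize(im[y0:y0+150,x0:x0+200,::-1],None,fx=4,fy=4,interpolation=cv2.INTER_CUBIC))
for n,p in dict(bar=(24,0,8.5),tipflat=(-72,0,13),lip=(25,0,18)).items(): print(n,(proj(c,W(*p))[0]-[x0,y0])*4)
```

```text
up t 25.04 tcp [-53.78  -0.32 110.6 ] F [-0.22 -0.44 -0.26] gap 0.1 gf 0.0
bar [397.85250831 287.23643397]
tipflat [398.51907606 688.99082347]
lip [397.87941857 280.91441066]
```

View pics/w7.png

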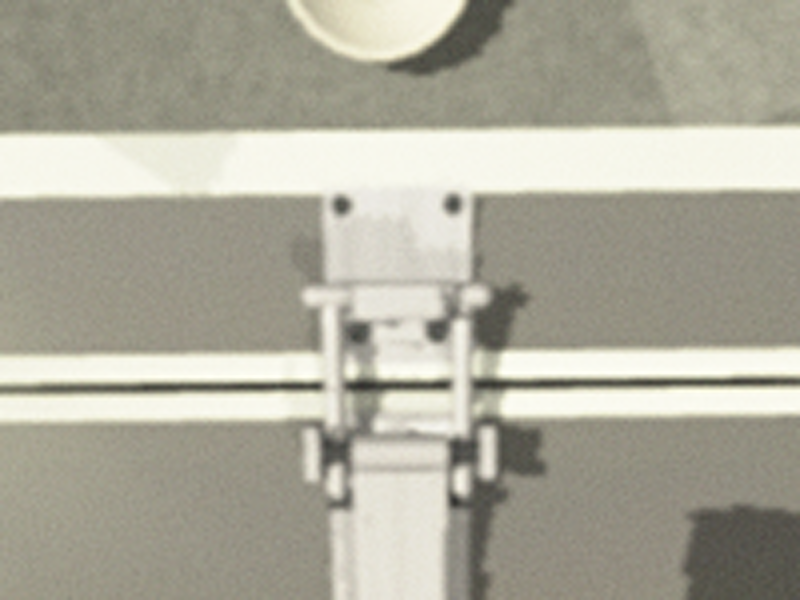

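The lid is drawn in, with the seam a thin line at row 385. The bar sits under the hook (row 297), and the lever appears down. I'll make one gentle touch to confirm it is flat, then retreat.

Run:
```python
from h import *
manip.servo_line(W(-56,0,17),vel=.15)
z=16
while z>10.5:
    manip.servo_line(W(-56,0,z),vel=.05); f=fx(3); print(z,f.round(1),C(manip.current_tool_pos())[2].round(2))
    if f[2]>4: break
    z-=.6
manip.servo_line(W(-56,0,130),vel=.25); manip.sleep(.3); st("clear")
```

```text
16 [-0.2  0.2  0.2] 16.38
15.4 [-0.1 -0.5 -0.3] 15.46
14.8 [ 0.1 -0.4  0.4] 14.77
14.200000000000001 [-0.1 -0.1  0.1] 14.17
13.600000000000001 [-0.1 -0.1  0.7] 13.65
13.000000000000002 [-1.   0.4  5.1] 13.3
clear t 28.57 tcp [-56.51   0.28 129.11] F [ 0.29  0.55 -0.65] gap 0.5 gf 0.0
```

The lever's upper face is at 13.4 mm against a nominal 13 mm, so it is flat on its rest.

```bash
python3 -c "
from h import *
print(manip.hand_in())"
```

```text
the job is handed in; nothing more can be done
None
```

I fastened the latch and handed the job in at about 29 s: the loop bar is hooked under the keeper lip, the lever is flat on its rest, the lid is drawn in, and I touched none of the things around the case; the judge's verdict was not shown.

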